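# Length check of a tyre-changer jaw on the spring-return gauge

## Task

The width of the aluminium clamp jaw has been gauged; now its length is due. Turn the jaw a quarter turn and set it flat on the gauge's plate with one of its narrow ends squarely against the angle-bracket stop, centred on it, and let go of it; then pull the spring-return slide out by its upright post until the pointer blade is level with the jaw's outer end, without the blade touching the jaw. Keep it there: the job finishes with the gripper still holding the slide at that mark, and with the other things on the bench and on the plate left where they are.

Things in the scene. Friction and masses are not known exactly. Their poses are not given: they have to be found in the camera images.
- gauge: Fixed bench length gauge: dark steel plate 8 mm thick with a blue housing, 78 mm tall. Origin on the bench under it; axes x, y along the plate, z up; the slide pulls out along -x. Plate: x -170 to 200, y -125 to 125 mm, top at z = 8 mm. Housing: x 85 to 200, y -120 to -10 mm. The slide's rod runs along x at y = -70, the jaw's lane along x at y = +70 mm.
- stop: Fixed steel angle-bracket stop bolted on the plate in the jaw's lane, its x place differs each time. Upright leg 70 mm wide, 6 thick, 36 high; foot and two bolts behind. Origin: on the plate's top, middle of the stopping face. Axes parallel to the gauge's: the face looks to -x, y along it. The jaw seated endwise has its centre at x = -45 mm, y = 0 here.
- jaw: Loose aluminium clamp jaw, 0.4 kg: block 90 x 44 x 30 mm with a ridge 18 mm wide and 10 high along its top (40 mm in all) with two dark holes. Origin: centre of the underside; x along the 90 mm length (ends at -45 and +45 mm, either may go to the stop), y across, z up. Starts on the plate before the stop, about crosswise, a long side towards the stop, with a gap for a finger.
- slide: Spring-return slide: 16 mm steel rod that runs out of the housing along the gauge's -x (axes parallel to the gauge's), with a pull post and a pointer blade. Origin: rod axis under the post, 45 mm above the bench; at home x = -15, y = -70 mm of the gauge. Travel 160 mm; it springs back with about 4 N at home, 8 N at 100 mm, 10 N at 150 mm.
- post_top (a point): Top centre of the black upright pull post: 18 mm in diameter, standing free from 14 to 85 mm above the rod's axis (59 to 130 mm above the bench). Pinch it from above.
- pointer (a point): Tip of the pointer blade (lower edge, middle of its thickness). Steel strip on edge, 3 mm thick, 12 high, fixed to the slide 85 mm behind the post, reaching 155 mm from the rod along +y across the lane; at home at x = 70 mm of the gauge. Lower edge 55 mm above the bench: it passes 7 mm over the jaw. Right when above the jaw's outer end.
- wheel_nut: Bystander: loose wheel nut, 26 mm wide, 22 mm high, on the plate. Origin at its underside.
- socket: Bystander: dark wrench socket, 30 mm in diameter, 50 mm high, standing on the plate behind the stop. Origin at its underside.
- screwdriver: Bystander: screwdriver lying on the bench to the right.
- wrench: Bystander: wrench lying on the bench to the left.
- tub: Bystander: open white tub, 110 mm in diameter, 100 mm high, on the left.
- spray: Bystander: spray can, 56 mm in diameter, 190 mm high.
- oiler: Bystander: small grey bottle, 52 mm in diameter, 120 mm high.
There are look-alikes about, which are no part of the job. What is shaped like the jaw but purple is not meant.

How it is judged:
By the outcome, as a careful person would: the job done as asked, in the order asked, and still so for the second after the job is handed in, while the arm keeps its last pose, push and grip.
It also fails if it takes over 58 s, if anything falls off the work surface, if the arm or the gripper's body presses on something with over 40 N, if the wrist force passes 120 N, or if a joint passes its speed limit or range.

## Robot

A 6-joint arm with a two-finger parallel gripper is mounted at the origin on the work surface. World frame = base frame: x ahead of the robot, y to its left, z up, the work surface at z = 0. Lengths are in m, angles in rad, forces in N, time in s.
With the tool pointing down it reaches from about 0.4 to 0.925 m from the base axis. Payload 12.5 kg.
Tool frame: the origin (TCP) lies at the very end of the fingers, on their centre line; the grasp point (between the pads) lies 19 mm behind it (manip.tcp_to_grasp is the distance from the TCP to the grasp point, in m); z points along the fingers, y is the line along which they close (so a half turn about z gives the same grasp; the last joint's range is limited). The gripper opens to 95 mm and grips with 3 to 60 N. Pads are 20 mm wide; open, the fingers measure 119 mm over their backs; the gripper's body (75 mm by 180 mm) begins 59 mm behind the grasp point.
Start: joints at [1.102, 0.491, 1.559, -0, 1.092, -0.106], TCP at [0.222, 0.584, 0.215] pointing down, gripper open.
Joint ranges: [-3.1, 3.1], [-0.84, 2.19], [0.05, 2.79], [-1.13, 4.28], [0.06, 2.93], [-2.69, 2.69]. Speed limits (rad/s): [2.22, 2.22, 2.79, 3.14, 3.14, 3.14].

## Interface

Orientations are given as a unit quaternion [x, y, z, w].
In Python, from station import state, vision, job, manip gives the robot as it stands.
- The arm moves only by the tool drive_tool, never from a script. Its argument "moves" is one flat list of numbers, 4 for each row, row after row: the shift along the world's x, y, z in cm, then the turn about the world's z in rad. A call has 1 to 10 rows; each row shifts and turns the commanded pose from where the row before left it; what a row does not reach is not made up. A row lasts 1/8 s, in which the tool goes at most 62.5 mm and 10.7 degrees, less where a joint would pass 70% of its speed; a pose out of reach is approached as far as the arm can. A call with a gripper value outside its range is refused whole. "gripper" is the closure, from -1 (fully open) to 1 (shut), set as the call begins (left out, the last holds). The fingers move at their own pace and stop on an object; "force" is the grip in N (left out, the last holds). Time passes only in rows, so rows that do not move let the fingers close. It gives the time, the measured TCP pose, the force, the opening and the grip force at its end, in the units of the state.
- state(): the state, without advancing time (a new reading comes with each control period).
- vision.camera(name): name is "side" or "top"; returns (picture, depth): 420x560x3 uint8, blue, green, red; 420x560 float32, m along the optical axis (not along the pixel's ray), 0 where there is no reading.
- vision.camera_params(name): a dict with "fov_y" (degrees; the focal length in pixels is half the picture's height over the tangent of half this angle, whatever the lens; pixels are square), "cx", "cy" (the principal point, pixels), "D" ([k1, k2, p1, p2, k3] as OpenCV has them; the pictures are not rectified), "rvec" (rotation vector, rad) and "tvec" (3), from world to camera coordinates, as OpenCV has them. Camera axes: x right, y down, z forward; pixel columns grow to the right and rows downward; lengths in m; the calibration is good to about 2 mm. A picture is of the moment at which its call begins. camera_params takes no time and is no camera call.
- job.hand_in(): hands the job in; it is judged then, once.
The state is a dict: "time": time; "qpos": joint angles; "joint_velocities": joint speeds; "joint_torque": joint torques, N m; "ee_pos": TCP position; "ee_rot": TCP orientation; "wrist_force": force on the tool from outside, world axes, zero at the start; "moment": the same for the moment, N m; "grip_width": opening from 0.0 (shut) to 1.0 (fully open); "gripper_force": force on a finger pad.
Only numpy, scipy, OpenCV 4.12 (cv2) and the standard library are available. Lean on these libraries where they do the work, as an engineer would, in place of code of your own. Each camera call takes 0.05 s, during which the arm holds its last target. There are 200 camera calls.

## Working session

There is one attempt and no reset: what is moved stays moved. The work goes in short steps, Python scripts to look and compute and a tool call to move; the robot and the scene stay as the last step left them, time stands still between calls to the robot, and variables do not carry over. Pictures are saved under pics/ and viewed, at most 10 in all, crops included, and the job is handed in when it is done.

Besides the shell and the picture viewer there is one more tool, called as name(argument=value, ...) on one line, values as JSON. drive_tool: Moves the arm, as the interface text tells. Its arguments: {"type":"object","properties":{"moves":{"type":"array"},"gripper":{"type":"number"},"force":{"type":"number"}},"required":["moves"]}

```bash
mkdir -p pics; cat > h.py <<'E'
import numpy as np, cv2
from station import state, vision, job, manip
def cam(n):
    p=vision.camera_params(n); im,d=vision.camera(n)
    f=210/np.tan(np.radians(p['fov_y'])/2)
    K=np.array([[f,0,p['cx']],[0,f,p['cy']],[0,0,1.]])
    R=cv2.Rodrigues(np.array(p['rvec'],float))[0]
    return dict(im=im,d=d,K=K,D=np.array(p['D'],float),R=R,t=np.array(p['tvec'],float).ravel())
def plane(c,uv,z):
    uv=np.array(uv,float).reshape(-1,1,2)
    n=cv2.undistortPoints(uv,c['K'],c['D']).reshape(-1,2)
    r=np.c_[n,np.ones(len(n))]@c['R']; o=-c['R'].T@c['t']
    return o+r*((z-o[2])/r[:,2])[:,None]
def cloud(c):
    h,w=c['d'].shape; v,u=np.mgrid[:h,:w]
    n=cv2.undistortPoints(np.stack([u,v],-1).reshape(-1,1,2).astype(float),c['K'],c['D']).reshape(-1,2)
    P=(np.c_[n,np.ones(len(n))]*c['d'].reshape(-1,1)-c['t'])@c['R']
    P[c['d'].ravel()==0]=np.nan
    return P.reshape(h,w,3)
def proj(c,P):
    return cv2.projectPoints(np.array(P,float).reshape(-1,1,3),cv2.Rodrigues(c['R'])[0],c['t'],c['K'],c['D'])[0].reshape(-1,2)
E
python3 - <<'E'
from h import *
for n in('top','side'):
    c=cam(n); cv2.imwrite(f'pics/{n}0.png',c['im']); print(n,-c['R'].T@c['t'],c['R'][2],c['K'][0,0],c['D'])
s=state();print(s['time'],s['ee_pos'],s['ee_rot'],s['grip_width'])
E
```

```text
top [ 0.32302897 -0.01831095  1.31380863] [ 0.19666526 -0.00929232 -0.98042666] 412.48829352108794 [-0.07517762  0.          0.          0.          0.        ]
side [ 0.33556099 -0.80727223  0.68328125] [ 0.23055605  0.7972318  -0.55791162] 398.8816628145767 [-0.11491989  0.          0.          0.          0.        ]
0.1 [0.22169954 0.58412802 0.21413969] [ 1.80429025e-01  9.83587884e-01 -4.66978082e-04 -1.49202417e-04] 0.9976848611148988
```

View pics/top0.png

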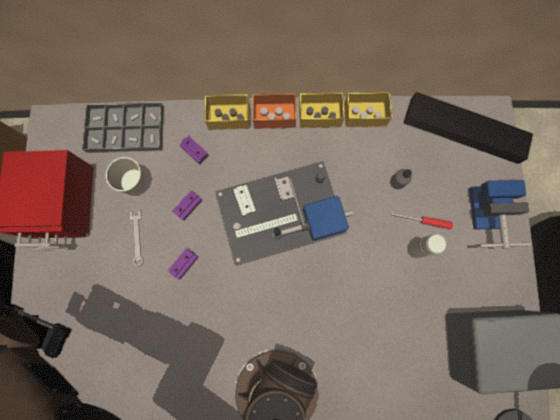

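View pics/side0.png

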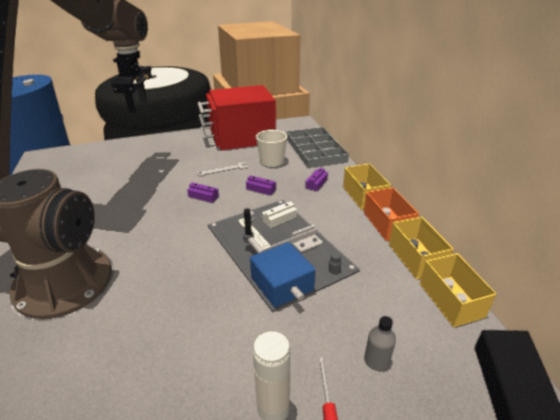

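Top view: the plate is centred near (280,212). The aluminium block with two holes at (244,199) fits the jaw. The stop is near (284,187), the housing (325,218), the post (277,233) and the socket (320,178). The purple look-alikes at (194,150), (187,205) and (183,263) are off the plate. I'll confirm this in an enlarged crop.

```bash
python3 - <<'E'
from h import *
c=cam('top'); im=c['im'][155:270,205:360]
cv2.imwrite('pics/crop1.png',cv2.resize(im,None,fx=5,fy=5,interpolation=cv2.INTER_CUBIC))
P=cloud(c)
for u,v in [(244,199),(284,187),(325,218),(240,180),(223,190),(237,226),(320,178),(277,233),(267,226),(260,200)]: print(u,v,P[v,u].round(4))
E
```

```text
244 199 [0.5875 0.0881 0.0464]
284 187 [ 0.6326 -0.0389  0.0081]
325 218 [ 0.5165 -0.1597  0.0804]
240 180 [ 0.6615  0.1051 -0.0012]
223 190 [0.6269 0.1596 0.0073]
237 226 [0.5046 0.1117 0.0315]
320 178 [ 0.6475 -0.1519  0.0584]
277 233 [ 0.468  -0.0137  0.1293]
267 226 [0.5049 0.0181 0.0154]
260 200 [0.5915 0.0397 0.006 ]
```

View pics/crop1.png

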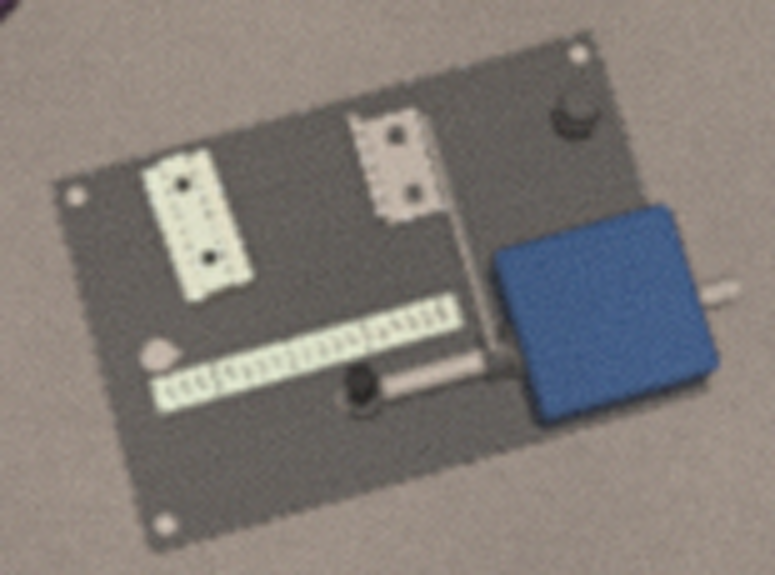

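The crop confirms it. The jaw is the off-white block at (244.6,200). The stop, with two bolts on its foot, has its face at about (277,188). The blade runs (291,178)–(303,225), the post top is at (277,231), and the nut is at (236.6,226). Next I'll measure the gauge frame, jaw and stop.

```bash
cat > meas.py <<'E'
from h import *
c=cam('top'); P=cloud(c); im=c['im'].astype(int); g=im.mean(2); hsv=cv2.cvtColor(c['im'],cv2.COLOR_BGR2HSV)
roi=np.zeros(g.shape,bool); roi[155:270,205:360]=1
# housing top
m=(roi&(hsv[...,0]>100)&(hsv[...,0]<130)&(hsv[...,1]>110)&(P[...,2]>.068)).astype(np.uint8)
cn=max(cv2.findContours(m,0,1)[0],key=cv2.contourArea).reshape(-1,2)
r=cv2.minAreaRect(plane(c,cn,.078)[:,:2].astype(np.float32)*1000); print('housing',r)
# plate: dark low
m=(roi&(g<105)&(P[...,2]<.02)).astype(np.uint8)
m=cv2.morphologyEx(m,cv2.MORPH_OPEN,np.ones((3,3),np.uint8))
cn=max(cv2.findContours(m,0,1)[0],key=cv2.contourArea)
h=cv2.convexHull(cn); a=cv2.approxPolyDP(h,4,True).reshape(-1,2)
print('plate px',a.tolist(),(plane(c,a,.008)[:,:2]*1000).round(1).tolist())
r=cv2.minAreaRect(plane(c,h.reshape(-1,2),.008)[:,:2].astype(np.float32)*1000); print('plate rect',r)
# jaw
m=np.zeros(g.shape,np.uint8); m[182:217,230:258]=1
m=m&(g>125); 
n,l,s,ce=cv2.connectedComponentsWithStats(m.astype(np.uint8)); k=1+np.argmax(s[1:,4])
cn=max(cv2.findContours((l==k).astype(np.uint8),0,1)[0],key=cv2.contourArea).reshape(-1,2)
print('jaw',s[k],cv2.minAreaRect(plane(c,cn,.038)[:,:2].astype(np.float32)*1000))
q=P[(l==k)&(P[...,2]>.03)]; print('jaw cloud',len(q),np.median(q,0).round(4),cv2.minAreaRect((q[:,:2]*1000).astype(np.float32)))
# gauge frame guess from px
E
python3 meas.py
```

```text
housing ((520.19775390625, -161.70574951171875), (106.0232925415039, 109.77378845214844), 15.514420509338379)
plate px [[273, 176], [294, 198], [311, 242], [242, 262], [233, 257], [218, 197], [224, 189]] [[670.3, -3.7], [595.5, -70.4], [451.9, -120.4], [393.5, 98.6], [409.7, 126.9], [603.9, 175.6], [630.0, 156.3]]
plate rect ((536.0338134765625, 30.505271911621094), (248.485595703125, 252.59066772460938), 15.244270324707031)
jaw [233 185  23  30 412] ((588.703125, 89.2182846069336), (93.68645477294922, 46.365478515625), 19.112281799316406)
jaw cloud 382 [0.5868 0.0889 0.0396] ((587.4957885742188, 89.73432159423828), (90.05904388427734, 43.93027114868164), 19.212989807128906)
```

```bash
python3 - <<'E'
from h import *
c=cam('top')
f=lambda l,z:(plane(c,np.array(l)/5+[205-.4,155-.4],z)[:,:2]*1000)
b=f([(76,196),(578,54),(165,524)],.009); print('bolts',b.round(1).tolist())
for i,j in((0,1),(2,0)): print(np.degrees(np.arctan2(*(b[j]-b[i])[::-1])),np.linalg.norm(b[j]-b[i]))
th=np.radians(15.5); ex=np.array([np.sin(th),-np.cos(th)]); ey=np.array([np.cos(th),np.sin(th)]); 
o=np.array([520.2,-161.7])-142.5*ex+65*ey; G=lambda p:((p-o)@np.c_[ex,ey]).round(1).tolist()
print('o',o,'bolts G',G(b)); print('plate corners G',G(f([(53,184),(150,552),(590,33)],.008)))
print('stop G',G(f([(352,118),(380,218)],.044)), f([(366,168)],.044))
print('post G',G(f([(361,378)],.130)),'nut',G(f([(157,353)],.03)),'blade',G(f([(425,115),(490,350)],.067)),'jaw',G(np.array([588,89.5])), 'socket',G(f([(578,100)],.058)))
P=cloud(c)
m=(P[...,2]>.03)&(np.indices(P.shape[:2])[0]>174)&(np.indices(P.shape[:2])[0]<202)&(np.indices(P.shape[:2])[1]>270)&(np.indices(P.shape[:2])[1]<286)
print(m.sum(),np.c_[np.argwhere(m)[:,::-1],np.array(G(P[m][:,:2]*1000)),P[m][:,2]*1000].round(0)[:40].tolist())
E
```

```text
bolts [[614.1, 169.7], [703.0, -159.6], [401.8, 112.3]]
-74.89411820251514 341.09321845252725
15.14109228537373 219.94969179314327
o [544.75451087  -7.01216597] bolts G [[-151.8, 114.1], [189.3, 111.7], [-153.1, -105.9]]
plate corners G [[-164.1, 126.4], [-167.0, -119.9], [201.5, 123.4]]
stop G [[32.3, 103.8], [30.7, 36.6]] [[620.6344073  -18.61834147]]
post G [[-12.3, -67.9]] nut [[-127.5, -3.4]] blade [[75.0, 86.8], [69.9, -66.1]] jaw [-81.4, 67.5] socket [[171.2, 70.7]]
47 [[274.0, 178.0, 29.0, 105.0, 46.0], [275.0, 178.0, 32.0, 104.0, 46.0], [274.0, 179.0, 29.0, 106.0, 30.0], [275.0, 179.0, 31.0, 101.0, 46.0], [276.0, 179.0, 35.0, 101.0, 42.0], [275.0, 180.0, 31.0, 99.0, 42.0], [276.0, 180.0, 34.0, 98.0, 42.0], [275.0, 181.0, 30.0, 95.0, 44.0], [276.0, 181.0, 33.0, 94.0, 44.0], [275.0, 182.0, 29.0, 94.0, 34.0], [276.0, 182.0, 32.0, 91.0, 45.0], [277.0, 182.0, 35.0, 90.0, 44.0], [276.0, 183.0, 31.0, 88.0, 42.0], [277.0, 183.0, 34.0, 87.0, 43.0], [276.0, 184.0, 30.0, 84.0, 45.0], [277.0, 184.0, 33.0, 85.0, 40.0], [276.0, 185.0, 29.0, 82.0, 45.0], [277.0, 185.0, 32.0, 80.0, 45.0], [278.0, 185.0, 35.0, 81.0, 40.0], [277.0, 186.0, 31.0, 79.0, 39.0], [278.0, 186.0, 34.0, 77.0, 43.0], [277.0, 187.0, 30.0, 74.0, 48.0], [278.0, 187.0, 33.0, 74.0, 44.0], [277.0, 188.0, 29.0, 72.0, 42.0], [278.0, 188.0, 32.0, 71.0, 42.0], [277.0, 189.0, 29.0, 71.0, 32.0], [278.0, 189.0, 32.0, 68.0, 41.0], [279.0, 189.0, 34.0, 67.0, 42.0], [278.0, 190.0, 31.0, 66.0, 38.0], [279.0, 190.0, 33.0, 63.0, 44.0], [278.0, 191.0, 30.0, 62.0, 42.0], [279.0, 191.0, 33.0, 61.0, 42.0], [278.0, 192.0, 29.0, 60.0, 35.0], [279.0, 192.0, 32.0, 58.0, 41.0], [280.0, 192.0, 35.0, 57.0, 40.0], [279.0, 193.0, 31.0, 55.0, 41.0], [280.0, 193.0, 33.0, 52.0, 48.0], [279.0, 194.0, 30.0, 51.0, 45.0], [280.0, 194.0, 33.0, 50.0, 46.0], [279.0, 195.0, 29.0, 49.0, 38.0]]
```

drive_tool(moves=[3.66,-4.95,0,0.07,3.66,-4.95,0,0.07,3.66,-4.95,0,0.07,3.66,-4.95,0,0.07,3.66,-4.95,0,0.07,3.66,-4.95,0,0.07,3.66,-4.95,0,0.07,3.66,-4.95,0,0.07,3.66,-4.95,0,0.07,3.66,-4.95,0,0.07], gripper=-1)

```text
time: 1.5
ee_pos: [0.5888, 0.0875, 0.2147]
ee_rot: [-0.169, 0.986, 0.0, 0.0]
wrist_force: [0.2, 0.3, -0.0]
grip_width: 0.999
gripper_force: 0.0
```

drive_tool(moves=[0,0.2,-4,0,0,0,-4,0,0,0,-4,0,0,0,-4,0,0,0,-2.5,0,0,0,-1.3,0,0,0,0,0])

```text
time: 2.38
ee_pos: [0.5876, 0.0913, 0.0163]
ee_rot: [-0.168, 0.986, 0.0, -0.0]
wrist_force: [-0.3, -1.0, -0.6]
grip_width: 1.003
gripper_force: 0.0
```

drive_tool(moves=[0,0,0,0,0,0,0,0,0,0,0,0,0,0,0,0,0,0,0,0,0,0,0,0], gripper=1, force=35)

```text
time: 3.12
ee_pos: [0.5879, 0.0913, 0.0167]
ee_rot: [-0.168, 0.986, 0.0, 0.0]
wrist_force: [-0.3, -0.9, 1.5]
grip_width: 0.461
gripper_force: 35.0
```

drive_tool(moves=[0,0,1.0,0,0,0,1.5,0,0.2,-0.5,0,-0.18,0.2,-0.5,0,-0.18,0.2,-0.5,0,-0.18,0.3,-0.8,0,-0.18,0.3,-0.8,0,-0.18,0.3,-0.8,0,-0.18,0.3,-0.8,0,-0.18,0.3,-0.9,0,-0.18])

```text
time: 4.38
ee_pos: [0.609, 0.0352, 0.0427]
ee_rot: [0.526, 0.85, 0.0, 0.0]
wrist_force: [0.8, 0.2, -2.1]
grip_width: 0.459
gripper_force: 35.0
```

drive_tool(moves=[0,0,0,-0.18,0,0,0,-0.025,0,0,0,0,0,0,0,0])

```text
time: 4.88
ee_pos: [0.6088, 0.0355, 0.0419]
ee_rot: [0.607, 0.794, 0.0, 0.0]
wrist_force: [-0.5, -0.0, -4.3]
grip_width: 0.462
gripper_force: 35.0
```

```bash
python3 - <<'E'
from h import *
s=state();x,y,_,_=s['ee_rot'];print(s['ee_pos'],np.degrees(np.arctan2(y*y-x*x,2*x*y)),s['wrist_force'],s['qpos'])
c=cam('side');cv2.imwrite('pics/s1.png',cv2.resize(c['im'][170:310,190:370],None,fx=4,fy=4,interpolation=cv2.INTER_CUBIC))
E
```

```text
[0.60879687 0.03545727 0.04187981] 15.212829622217505 [-0.53500642 -0.04806598 -4.34017464] [-5.01075125e-02  6.81231689e-01  1.74611532e+00  2.97409863e-05
  7.14022673e-01 -3.15643952e-01]
```

View pics/s1.png

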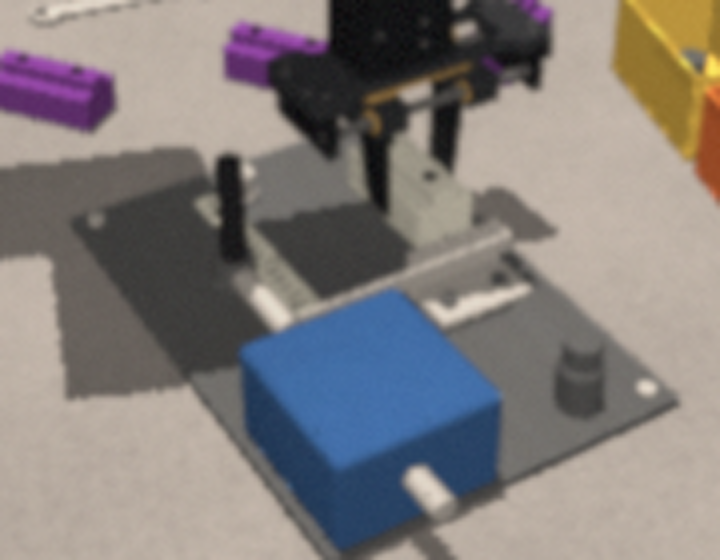

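The jaw is held lengthwise in line with the stop, crop (430,205), clear of the blade (400,270). Lowering now.

drive_tool(moves=[0,0,-1.0,0,0,0,-1.0,0,0,0,-0.4,0,0,0,-0.1,0,0,0,0,0])

```text
time: 5.55
ee_pos: [0.6083, 0.0354, 0.0167]
ee_rot: [0.608, 0.794, -0.0, -0.0]
wrist_force: [-3.7, -0.0, 1.6]
grip_width: 0.461
gripper_force: 35.0
```

drive_tool(moves=[0.13,-0.48,0,0,0.05,-0.2,0,0,0,0,0,0])

```text
time: 5.92
ee_pos: [0.611, 0.0282, 0.0167]
ee_rot: [0.608, 0.794, 0.0, 0.0]
wrist_force: [-0.1, -0.9, 0.7]
grip_width: 0.462
gripper_force: 35.0
```

drive_tool(moves=[0.05,-0.19,0,0,0,0,0,0])

```text
time: 6.18
ee_pos: [0.6111, 0.0273, 0.0167]
ee_rot: [0.608, 0.794, 0.0, -0.0]
wrist_force: [-0.7, 6.0, 2.1]
grip_width: 0.462
gripper_force: 35.0
```

drive_tool(moves=[0.03,-0.1,0,0,0,0,0,0])

```text
time: 6.42
ee_pos: [0.6111, 0.0272, 0.0167]
ee_rot: [0.608, 0.794, 0.001, -0.001]
wrist_force: [-2.0, 14.7, 1.9]
grip_width: 0.46
gripper_force: 35.0
```

```bash
python3 - <<'E'
from h import *
s=state();x,y,_,_=s['ee_rot'];print(s['ee_pos'],np.degrees(np.arctan2(y*y-x*x,2*x*y)),s['wrist_force'],s['moment'])
E
```

```text
[0.61109315 0.0272192  0.0167121 ] 15.061668335294561 [-1.9915547  14.74970619  1.88513796] [ 2.28340897  0.21275164 -0.11757722]
```

drive_tool(moves=[-0.02,0.09,0,0,0,0,0,0])

```text
time: 6.68
ee_pos: [0.6111, 0.0273, 0.0167]
ee_rot: [0.608, 0.794, 0.0, -0.0]
wrist_force: [-0.6, 7.7, 2.4]
grip_width: 0.459
gripper_force: 35.0
```

drive_tool(moves=[0,0,0,0,0,0,0,0,0,0,0,0,0,0,0,0,0,0,0,0], gripper=-0.4)

```text
time: 7.3
ee_pos: [0.6112, 0.0265, 0.0167]
ee_rot: [0.608, 0.794, 0.0, 0.0]
wrist_force: [-0.9, -0.5, -0.8]
grip_width: 0.698
gripper_force: 0.0
```

drive_tool(moves=[0,0,4,0,0,0,5,0,0,0,5,0,0,0,4,0])

```text
time: 7.8
ee_pos: [0.6112, 0.0265, 0.1989]
ee_rot: [0.608, 0.794, 0.0, 0.001]
wrist_force: [0.1, -0.5, -0.0]
grip_width: 0.7
gripper_force: 0.0
```

drive_tool(moves=[-1,5,0.5,-0.157,-1,5,0.5,-0.157,-1,5,0,-0.157,-1,5,0,-0.157,-1,5,0,-0.157,-1,5,0,-0.157,0,0,0,-0.157,0,0,0,-0.157,0,0,0,-0.157,0,0,0,-0.157])

```text
time: 9.05
ee_pos: [0.5511, 0.3266, 0.2066]
ee_rot: [0.992, 0.129, -0.0, 0.0]
wrist_force: [0.8, 0.1, -0.1]
grip_width: 0.702
gripper_force: 0.0
```

```bash
python3 - <<'E'
from h import *
s=state();x,y,_,_=s['ee_rot'];print(s['ee_pos'],np.degrees(np.arctan2(y*y-x*x,2*x*y)),s['qpos'])
c=cam('top');cv2.imwrite('pics/t2.png',cv2.resize(c['im'][155:270,205:360],None,fx=5,fy=5,interpolation=cv2.INTER_CUBIC))
P=cloud(c);g=c['im'].mean(2)
m=np.zeros(g.shape,np.uint8); m[175:215,248:278]=1
m=m&(g>125)&(P[...,2]>.025)
n,l,st,ce=cv2.connectedComponentsWithStats(m.astype(np.uint8)); k=1+np.argmax(st[1:,4])
cn=max(cv2.findContours((l==k).astype(np.uint8),0,1)[0],key=cv2.contourArea).reshape(-1,2)
print('jaw',st[k],cv2.minAreaRect(plane(c,cn,.038)[:,:2].astype(np.float32)*1000))
cv2.imwrite('pics/s2.png',cv2.resize(cam('side')['im'][170:310,190:370],None,fx=4,fy=4,interpolation=cv2.INTER_CUBIC))
E
```

```text
[0.55108898 0.3265558  0.20660112] -75.17557291821346 [ 4.31927622e-01  5.20922631e-01  1.52749413e+00 -1.36612542e-04
  1.09336748e+00  1.74405167e+00]
jaw [248 178  30  25 411] ((615.08740234375, 25.40960693359375), (57.715782165527344, 96.63894653320312), 17.622615814208984)
```

View pics/t2.png

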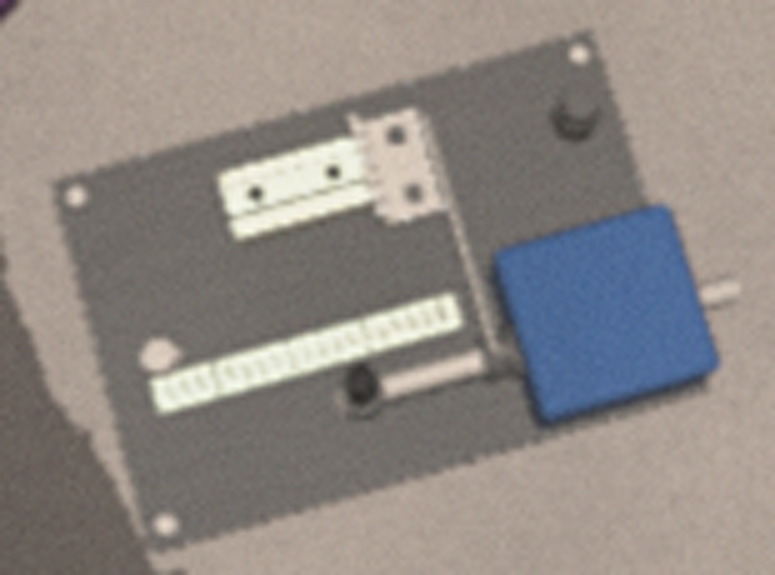

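View pics/s2.png

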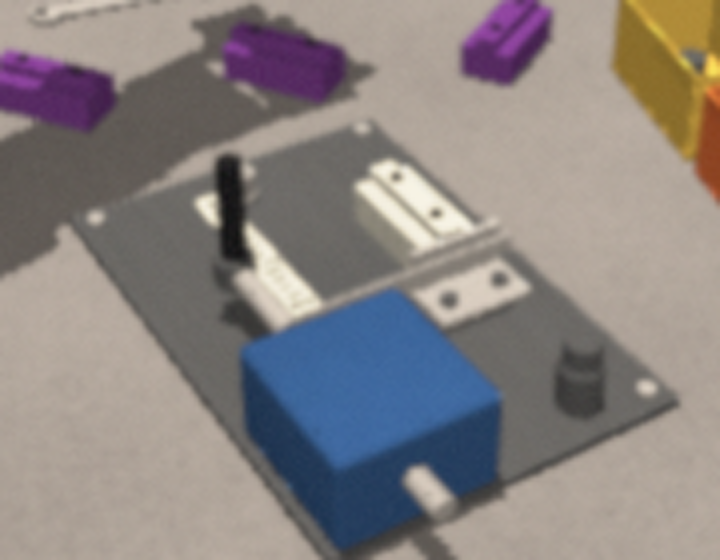

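The jaw sits flat and square against the stop and centred on it, with its outer end at crop (228,205) in the top view. The nut and socket are where they were. Next I'll measure the outer end from profiles while moving on to the post.

```bash
cat >> h.py <<'E'
th=np.radians(15.1); ex=np.array([np.sin(th),-np.cos(th)]); ey=np.array([np.cos(th),np.sin(th)]); O=np.array([548.3,-8.9])
def toG(p): return (np.array(p)[:2]*1000-O)@np.c_[ex,ey]
def toW(x,y,z): return np.r_[(O+x*ex+y*ey)/1000,z/1000]
def prof(c,xs,y,z):
    uv=proj(c,[toW(x,y,z) for x in xs]).astype(np.float32)
    return cv2.remap(c['im'].astype(np.float32).mean(2),uv[:,0],uv[:,1],cv2.INTER_LINEAR).ravel()
E
python3 - <<'E'
from h import *
c=cam('top');s=cam('side');xs=np.arange(-90,-40,.5)
for n,cc in(('top',c),('side',s)):
  for y,z in((66,48),(70,48),(74,48),(54,38),(57,38),(83,38),(86,38)):
    p=prof(cc,xs,y,z); p=cv2.GaussianBlur(p.reshape(1,-1),(0,0),1.5).ravel(); lo,hi=p[:20].mean(),np.percentile(p,90); i=np.argmax(p>(lo+hi)/2); print(n,y,z,xs[i],lo.round(),hi.round())
print('TCP at seat G',toG([.6111,.0272]),'post W',toW(-15,-70,130))
print('blade home', [(y,xs2[np.argmax(p)]) for y in(10,30,45) for xs2 in[np.arange(55,85,.5)] for p in[prof(c,xs2,y,67)]])
E
```

```text
top 66 48 -63.5 108.0 235.0
top 70 48 -63.5 109.0 235.0
top 74 48 -63.5 110.0 231.0
top 54 38 -63.5 109.0 236.0
top 57 38 -64.0 109.0 229.0
top 83 38 -63.5 109.0 230.0
top 86 38 -63.0 111.0 234.0
side 66 48 -62.0 105.0 232.0
side 70 48 -62.0 105.0 229.0
side 74 48 -62.5 105.0 215.0
side 54 38 -61.5 105.0 234.0
side 57 38 -61.5 104.0 227.0
side 83 38 -73.5 107.0 236.0
side 86 38 -70.5 106.0 231.0
TCP at seat G [-18.49387883  70.03589398] post W [ 0.47680935 -0.01265323  0.13      ]
blade home [(10, np.float64(70.0)), (30, np.float64(60.0)), (45, np.float64(61.0))]
```

drive_tool(moves=[-1.0,-5.0,0,0,-1.0,-5.0,0,0,-1.0,-5.0,0,0,-1.1,-5.0,0,0,-1.1,-5.0,0,0,-1.1,-5.0,0,0,-1.1,-3.9,0,0,0,0,0,0], gripper=-0.4)

```text
time: 10.25
ee_pos: [0.4767, -0.0144, 0.2069]
ee_rot: [0.991, 0.131, 0.0, 0.0]
wrist_force: [-0.0, 0.6, -0.0]
grip_width: 0.698
gripper_force: 0.0
```

drive_tool(moves=[0,0.15,-4,0,0,0,-4,0,0,0,-3,0,0,0,-1.1,0,0,0,0,0])

```text
time: 10.88
ee_pos: [0.4774, -0.0105, 0.0856]
ee_rot: [0.991, 0.132, -0.0, -0.0]
wrist_force: [0.4, -0.6, -0.3]
grip_width: 0.698
gripper_force: 0.0
```

drive_tool(moves=[0,0,0,0,0,0,0,0,0,0,0,0,0,0,0,0,0,0,0,0,0,0,0,0,0,0,0,0], gripper=1, force=50)

```text
time: 11.75
ee_pos: [0.4773, -0.0112, 0.0857]
ee_rot: [0.991, 0.132, 0.0, 0.0]
wrist_force: [-0.4, -4.2, 1.6]
grip_width: 0.184
gripper_force: 50.0
```

```bash
python3 - <<'E'
from h import *
s=state();x,y,_,_=s['ee_rot'];print(toG(s['ee_pos']),s['ee_pos'],np.degrees(np.arctan2(y*y-x*x,2*x*y)),s['wrist_force'],s['grip_width']*95)
E
```

```text
[-16.23746089 -69.15292412] [ 0.47730481 -0.01123782  0.08573059] -74.8813723320832 [-0.39765529 -4.16791175  1.57491435] 17.512199115466377
```

drive_tool(moves=[-0.33,1.21,0,0,-0.33,1.21,0,0,-0.32,1.2,0,0,-0.33,1.21,0,0,-0.32,1.21,0,0,-0.33,1.2,0,0,-0.33,1.21,0,0,-0.32,1.21,0,0,-0.32,1.2,0,0,0,0,0,0])

```text
time: 13.0
ee_pos: [0.448, 0.0978, 0.0857]
ee_rot: [0.991, 0.132, 0.0, 0.0]
wrist_force: [2.0, -8.2, -0.6]
grip_width: 0.182
gripper_force: 50.0
```

```bash
cat > chk.py <<'E'
from h import *
import sys
s=state();x,y,_,_=s['ee_rot'];print(s['time'],toG(s['ee_pos']),s['ee_pos'],np.degrees(np.arctan2(y*y-x*x,2*x*y)),s['wrist_force'],s['grip_width']*95)
t=cam('top');d=cam('side');k=sys.argv[1]
a=cv2.resize(t['im'][165:235,225:325],None,fx=4,fy=4,interpolation=cv2.INTER_CUBIC)
b=cv2.resize(d['im'][180:250,235:335],None,fx=4,fy=4,interpolation=cv2.INTER_CUBIC)
cv2.imwrite(f'pics/{k}.png',np.vstack([a,b]))
E
python3 chk.py p1
```

```text
13.0 [-129.14355122  -69.00999925] [0.44803026 0.09780715 0.08570628] -74.83030609379475 [ 2.04596805 -8.20176482 -0.5858941 ] 17.242587621319487
```

View pics/p1.png

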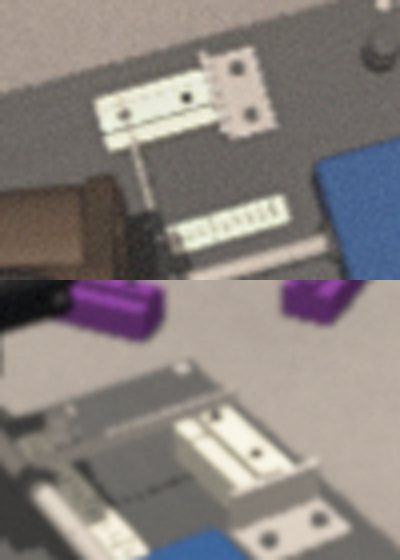

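Top half: the blade runs from (153,205) to (130,130), over the jaw and about 20 mm short of its outer end at (100,120). The lower half shows the side view. I'll move the remaining 19 mm.

drive_tool(moves=[-0.26,0.96,0,0,-0.21,0.76,0,0,-0.03,0.1,0,0,0,0,0,0,0,0,0,0])

```text
time: 13.72
ee_pos: [0.4433, 0.1154, 0.0857]
ee_rot: [0.991, 0.132, 0.0, 0.0]
wrist_force: [3.4, -8.6, 0.2]
grip_width: 0.183
gripper_force: 50.0
```

```bash
python3 chk.py p2; python3 - <<'E'
from h import *
# blade vs jaw end, in gauge x
t=cam('top');d=cam('side')
xs=np.arange(-85,-40,.5)
for y in(25,32,39): # free blade over dark plate
  p=prof(t,xs,y,67); q=prof(d,xs,y,67); b=np.median(p)
  for n,p in(('top',p),('side',q)):
    w=np.clip(p-np.median(p)-10,0,None); i=np.argmax(w); sl=slice(max(0,i-8),i+9); print(n,y,'blade x',xs[i],(w[sl]*xs[sl]).sum()/w[sl].sum(),w[i])
E
```

```text
13.725 [-147.33153109  -68.98207431] [0.44331917 0.11537442 0.0857122 ] -74.87094497771068 [ 3.39035395 -8.5622584   0.18932305] 17.42902129322008
top 25 blade x -60.5 -61.34080988411667 28.859543
side 25 blade x -58.0 -57.869847365100014 17.150406
top 32 blade x -61.5 -62.12369994700318 32.895508
side 32 blade x -59.0 -58.90873274255898 13.085953
top 39 blade x -62.5 -61.47583148590322 30.556
side 39 blade x -58.5 -58.44559545045084 14.298508
```

View pics/p2.png

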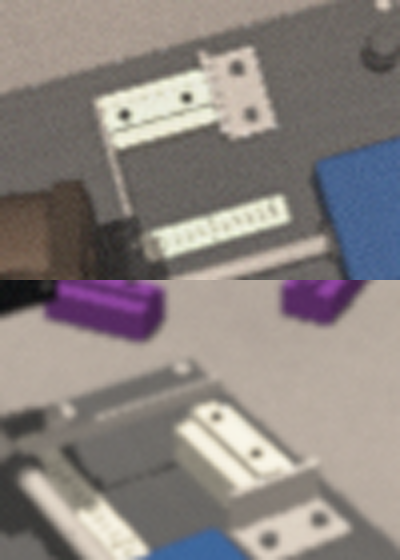

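The blade (105,110)–(130,215) in the top half lies at the jaw's outer end, about 1.3 mm short by both the arm pose and the image.

drive_tool(moves=[-0.04,0.14,0,0,0,0,0,0,0,0,0,0,0,0,0,0])

```text
time: 14.42
ee_pos: [0.4429, 0.1168, 0.0857]
ee_rot: [0.991, 0.132, 0.0, 0.0]
wrist_force: [2.5, -8.8, -0.8]
grip_width: 0.181
gripper_force: 50.0
```

```bash
python3 chk.py p3; python3 - <<'E'
from h import *
xs=np.arange(-75,-50,.5); A=[]; J=[]
for _ in range(6):
  t=cam('top')
  A.append([prof(t,xs,y,67) for y in range(26,44,2)]); J.append([prof(t,xs,y,8.) for y in range(26,44,2)])
p=np.mean(A,(0,1)); print(dict(zip(xs,p.round())))
w=np.clip(p-np.percentile(p,40)-4,0,None);print('blade',(w*xs).sum()/w.sum())
# jaw ridge edge beyond the blade tip (y=85 tip; use y 87..90)
print(dict(zip(xs,np.mean([prof(t,xs,y,38) for y in (88,89,90)],0).round())))
s=state();print(toG(s['ee_pos']),s['time'])
E
```

```text
14.425 [-148.76121047  -68.98089607] [0.44294787 0.11675504 0.0857145 ] -74.8768518556764 [ 2.50913225 -8.81106341 -0.76035885] 17.194692426971553
{np.float64(-75.0): np.float32(104.0), np.float64(-74.5): np.float32(104.0), np.float64(-74.0): np.float32(103.0), np.float64(-73.5): np.float32(103.0), np.float64(-73.0): np.float32(103.0), np.float64(-72.5): np.float32(102.0), np.float64(-72.0): np.float32(102.0), np.float64(-71.5): np.float32(102.0), np.float64(-71.0): np.float32(102.0), np.float64(-70.5): np.float32(102.0), np.float64(-70.0): np.float32(103.0), np.float64(-69.5): np.float32(104.0), np.float64(-69.0): np.float32(105.0), np.float64(-68.5): np.float32(107.0), np.float64(-68.0): np.float32(110.0), np.float64(-67.5): np.float32(114.0), np.float64(-67.0): np.float32(118.0), np.float64(-66.5): np.float32(122.0), np.float64(-66.0): np.float32(126.0), np.float64(-65.5): np.float32(131.0), np.float64(-65.0): np.float32(135.0), np.float64(-64.5): np.float32(139.0), np.float64(-64.0): np.float32(142.0), np.float64(-63.5): np.float32(144.0), np.float64(-63.0): np.float32(145.0), np
[... 2209 characters left out ...]
p.float32(199.0), np.float64(-58.5): np.float32(202.0), np.float64(-58.0): np.float32(204.0), np.float64(-57.5): np.float32(205.0), np.float64(-57.0): np.float32(206.0), np.float64(-56.5): np.float32(207.0), np.float64(-56.0): np.float32(208.0), np.float64(-55.5): np.float32(209.0), np.float64(-55.0): np.float32(211.0), np.float64(-54.5): np.float32(213.0), np.float64(-54.0): np.float32(215.0), np.float64(-53.5): np.float32(215.0), np.float64(-53.0): np.float32(215.0), np.float64(-52.5): np.float32(215.0), np.float64(-52.0): np.float32(215.0), np.float64(-51.5): np.float32(215.0), np.float64(-51.0): np.float32(215.0), np.float64(-50.5): np.float32(214.0)}
[-148.76555221  -69.00607099] 14.825
```

The blade's centre is at -63.0 mm by image and -63.8 by arm pose, against the jaw's end at -63.5. It is holding steady, so I'll hand in.

```bash
python3 -c "
from station import job
print(job.hand_in())"
```

```text
the job is handed in; nothing more can be done
None
```

The job is handed in, with no verdict shown: the jaw is flat, endwise against the stop and centred, and the gripper is holding the slide with the blade within about 0.5 mm of the jaw's outer end by my measurements, at about 15 s of the 58 s allowed.

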